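Turn the embossing die face down onto the press bed

TASK

The embossing die plate lies on the bench, engraved face up, in front of the low steel press bed. Only by pushing with the fingertips, never picking the plate up, push it flat up against the bed's near edge, tip it up on end there until it flips over onto the bed, engraved face down, then push it on until no part of it overhangs the bed. Leave the adapter brick, the jar and the wooden block where they are.

Things in the scene. Friction and masses are not known exactly. Their poses are not given: they have to be found in the camera images.
- press_bed: press bed: dark steel plate screwed to the bench (cannot move), 140 mm (x) by 220 mm (y), 12 mm high, with square upright sides. Origin at the centre of its underside, on the bench; its x axis points away from the robot, so its near side is the face at x = -70 mm, which serves as the wall; upper face at z = 12 mm.
- die_plate: embossing die: loose brass-coloured metal plate 80 (x) by 100 (y) by 8 mm, 0.13 to 0.23 kg. One face has flat engraving (dark nested diamonds and border), the plain back two dark dots. Origin at the centre of the back, z out of the engraved face, up at the start. Its +x edge (100 mm long) then faces the bed, 20 to 40 mm away, within 0.12 rad of parallel, within 20 mm of the bed's middle.
- foot_edge (a point): middle of the die plate's +x edge face (at x = 40 mm, half-way through the thickness): the edge that goes to the foot of the bed and on which the plate stands when tipped up. With ordinary friction (about 0.6 to 1) a plate pressed against the bed by its opposite edge follows fingers that move up, swinging about this edge.
- die_centre (a point): centre of the die plate, half-way through its thickness.
- foot_left (a point): one end of the die plate's +x edge: x = 40, y = 50 mm, half-way through the thickness.
- foot_right (a point): other end of the die plate's +x edge: x = 40, y = -50 mm.
- near_left (a point): corner of the die plate at x = -40, y = 50 mm, in the engraved face (robot's side at the start). The underside of this -x edge is bevelled: 6 mm at 45 degrees, leaving a 2 mm thick lip next to the engraved face.
- near_right (a point): corner of the die plate at x = -40, y = -50 mm, in the engraved face (robot's side at the start).
- adapter_mid (a point): bystander: black mains adapter brick, 50 x 95 x 30 mm; point at its centre, half-way up.
- small_jar_mid (a point): bystander: small clear jar with white lid, 50 mm across, 60 mm high; point at its centre, half-way up.
- wood_block_mid (a point): bystander: beech block 26 x 70 x 22 mm; point at its centre, half-way up.
There are look-alikes about, which are no part of the job. Of the things shaped like the die_plate, the brass one is meant.

How it is judged:
By the outcome, as a careful person would: the job done as asked, in the order asked, and still so for the second after the job is handed in, with the robot touching nothing.
It also fails if it takes over 58 s, if anything falls off the work surface, if the arm or the gripper's body presses on something with over 40 N, if the wrist force passes 120 N, or if a joint passes its speed limit or range.

ROBOT

A 6-joint arm with a two-finger parallel gripper is mounted at the origin on a cart in front of the work surface, level with it; the furniture and walls round the work are solid. World frame = base frame: x ahead of the robot, y to its left, z up, the work surface at z = 0. Lengths are in m, angles in rad, forces in N, time in s.
With the tool pointing down it reaches from about 0.25 to 0.725 m from the base axis. Payload 4 kg.
Tool frame: the origin (TCP) lies where the fingers leave the gripper's body, on its centre line; the fingertips stand 73 mm ahead of it and the grasp point (between the pads) lies 54 mm ahead of it (bot.tip_reach is the z of the fingertips in the tool frame, in m); z points along the fingers, x is the direction in which the jaws open and shut, and the axes are right-handed (so a half turn about z gives the same grasp; the last joint's range is limited). The gripper opens to 85 mm and grips with 20 to 120 N. Pads are 22 mm wide; open, the fingers measure 114 mm over their backs; the gripper's body (76 mm by 85 mm) begins 54 mm behind the grasp point. The pads swing forward as they close: fully open they stand 13 mm farther back than shut.
Start: joints at [-1.187, 0.241, 0.005, 1.335, 0, 1.571], TCP at [0.187, -0.464, 0.304] pointing down, gripper open.
Joint ranges: [-2.72, 2.72], [-1.05, 1.87], [-1.09, 1.28], [-1.99, 2.15], [-1.42, 1.44], [-3.14, 3.14]. Speed limits (rad/s): [2.79, 2.79, 3.14, 3.14, 3.14, 3.14].

INTERFACE

Orientations are given as a unit quaternion [x, y, z, w].
In Python, from workcell import bot, vision, job_done gives the robot as it stands.
- The arm moves only by the tool drive_tool, never from a script. Its argument "steps" is one flat list of numbers, 7 for each row, row after row: the shift along the tool's x, y, z in m, then the turn, a rotation vector about the tool's x, y, z in degrees, then the closure, from -1 (fully open) to 1 (shut). A call has 1 to 8 rows; each row shifts and turns the commanded pose from where the row before left it, along the tool's axes as they then stand; what a row does not reach is not made up. A row lasts 1/12 s, in which the tool goes at most 41.7 mm and 7.16 degrees, less where a joint would pass 70% of its speed; a pose out of reach is approached as far as the arm can. A call is refused whole if a number of a shift passes 0.0417 or a number of a turn 7.16, either way. A call with a gripper value outside its range is refused whole. The fingers move at their own pace and stop on an object; the grip force is fixed at half the most. Time passes only in rows, so rows that do not move let the fingers close. It gives the time, the measured TCP pose, the force and the opening at its end, in the units of the state.
- bot.get_obs(): the state, without advancing time (a new reading comes with each control period).
- vision.camera(name): name is "side" or "top" or "wrist"; returns (picture, depth): 384x512x3 uint8, red, green, blue; 384x512 float32, m along the optical axis (not along the pixel's ray), 0 where there is no reading.
- vision.camera_model(name): a dict with "mtx" (3x3 intrinsics, pixels), "rvec" (rotation vector, rad) and "tvec" (3), from world to camera coordinates, as OpenCV has them. Camera axes: x right, y down, z forward; pixel columns grow to the right and rows downward; lengths in m; the calibration is good to about 2 mm. The wrist camera is an equidistant fisheye: a pixel r from the principal point sees the ray r / f radians off the axis. A picture is of the moment at which its call begins: read the wrist's pose just before it. camera_model takes no time and is no camera call; for the wrist camera it gives the pose at the moment of the call.
- job_done(): hands the job in, once; it reports no verdict.
The state is a dict: "clock": time; "joint_pos": joint angles; "joint_vel": joint speeds; "tau": joint torques, N m; "eef_pos": TCP position; "tool_rot": TCP orientation; "ft_force": force on the tool from outside, world axes, zero at the start; "ft_torque": the same for the moment, N m; "grip_width": finger opening in m.
Only numpy, scipy, OpenCV 4.12 (cv2) and the standard library are available. Lean on these libraries where they do the work, as an engineer would, in place of code of your own. Each camera call takes 0.05 s, during which the arm holds its last target.

## Working session

There is one attempt and no reset: what is moved stays moved. The work goes in short steps, Python scripts to look and compute and a tool call to move; the robot and the scene stay as the last step left them, time stands still between calls to the robot, and variables do not carry over. Pictures are saved under pics/ and viewed, and the job is handed in when it is done.

Besides the shell and the picture viewer there is one more tool, called after "Emit:" as name(argument=value, ...), one argument or row to a line, values as JSON. drive_tool: Moves the arm, as the interface text tells. Its arguments: {"type":"object","properties":{"steps":{"type":"array"}},"required":["steps"]}

```bash
mkdir -p pics; ls; cat > h.py <<'E'
import numpy as np, cv2
from workcell import bot, vision, job_done
def cam(n):
    m=vision.camera_model(n); R=cv2.Rodrigues(np.array(m["rvec"],float))[0]; return np.array(m["mtx"]),R,np.array(m["tvec"],float).ravel()
def ray(n,u,v):
    K,R,t=cam(n); d=R.T@np.linalg.inv(K)@np.array([u,v,1.]); return -R.T@t,d
def onplane(n,u,v,z):
    o,d=ray(n,u,v); return o+d*(z-o[2])/d[2]
def proj(n,P):
    K,R,t=cam(n); p=K@(R@np.array(P)+t); return p[:2]/p[2]
def shot(n,f):
    im,d=vision.camera(n); cv2.imwrite('pics/'+f,im[:,:,::-1]); np.save('pics/'+f+'.npy',d); return im,d
E
python3 - <<'E'
from h import *
shot('top','top0.png');shot('side','side0.png')
o=bot.get_obs()
for k in o: print(k,np.round(o[k],3))
for n in('top','side'): print(n,*[np.round(a,3).tolist() for a in cam(n)], -cam(n)[1].T@cam(n)[2])
print(bot.tip_reach)
E
```

```text
pics
clock 0.1
joint_pos [-1.187  0.241  0.004  1.335  0.     1.571]
joint_vel [ 0.001  0.     0.004  0.001  0.001 -0.   ]
tau [ 1.0000e-03 -3.7314e+01  2.5301e+01  1.1000e-02  0.0000e+00 -0.0000e+00]
eef_pos [ 0.187 -0.463  0.303]
tool_rot [ 0.829 -0.559 -0.001 -0.001]
ft_force [-0.744  0.499 -0.637]
ft_torque [-0.014 -0.007  0.025]
grip_width 0.085
top [[346.97, 0.0, 252.877], [0.0, 346.97, 190.1], [0.0, 0.0, 1.0]] [[-0.002, -1.0, 0.029], [-0.998, -0.0, -0.061], [0.061, -0.029, -0.998]] [0.002, 0.552, 0.885] [0.49668854 0.02717266 0.91610986]
side [[347.997, 0.0, 254.071], [0.0, 347.997, 189.8], [0.0, 0.0, 1.0]] [[-0.889, -0.458, -0.005], [-0.303, 0.594, -0.745], [0.344, -0.661, -0.667]] [0.479, 0.189, 0.699] [0.24205655 0.56972781 0.60928948]
0.0726
```

View pics/top0.png

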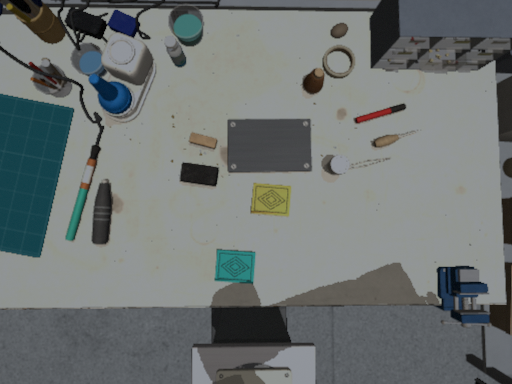

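View pics/side0.png

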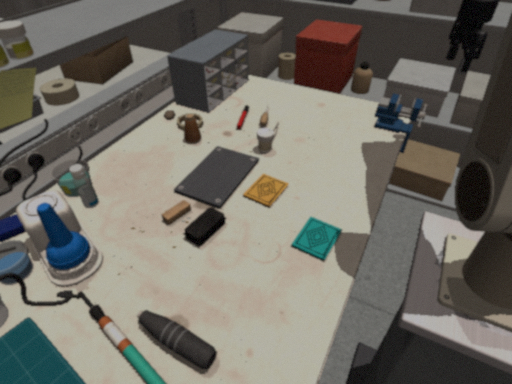

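Candidates for the die plate are the yellow/brass plate at top (271,200) and side (266,190), and the teal one at top (235,266) and side (317,238). I choose the brass one. The bed is the dark plate at top (269,145). The adapter is at (199,174), the block at (203,140) and the jar at (338,164).

```bash
cat >> h.py <<'E'
def plate_mask(im):
    hsv=cv2.cvtColor(im,cv2.COLOR_RGB2HSV); return cv2.inRange(hsv,(18,110,90),(36,255,255))
def biggest(m):
    c,_=cv2.findContours(m,cv2.RETR_EXTERNAL,cv2.CHAIN_APPROX_NONE); return max(c,key=cv2.contourArea)
E
python3 - <<'E'
from h import *
im=cv2.imread('pics/top0.png')[:,:,::-1].copy(); d=np.load('pics/top0.png.npy')
cv2.imwrite('pics/crop0.png',cv2.resize(im[100:290,170:370,::-1],None,fx=4,fy=4,interpolation=cv2.INTER_CUBIC)[:600])
hsv=cv2.cvtColor(im,cv2.COLOR_RGB2HSV); print(hsv[190,262],hsv[200,280])
m=cv2.morphologyEx(plate_mask(im),cv2.MORPH_CLOSE,np.ones((5,5))); m[:170]=0;m[230:]=0;m[:,:230]=0;m[:,310:]=0
def rep(m,z,name):
    c=biggest(m); P=np.array([onplane('top',*p[0],z)[:2] for p in c]).astype(np.float32)
    r=cv2.minAreaRect(P*1000); print(name,r, np.round(cv2.boxPoints(r),1).tolist())
rep(m,.008,'plate')
g=cv2.inRange(hsv,(0,0,30),(180,90,110)); g[:110]=0;g[180:]=0;g[:,:222]=0;g[:,320:]=0
g=cv2.morphologyEx(g,cv2.MORPH_CLOSE,np.ones((5,5)))
rep(g,.012,'bed')
a=cv2.inRange(hsv,(0,0,0),(180,255,60)); a[:155]=0;a[190:]=0;a[:,:175]=0;a[:,222:]=0
rep(a,.03,'adapter')
print('jar',onplane('top',338,164,.06),'block',onplane('top',203,140,.022))
E
```

```text
[ 29 126 146] [ 30 100  97]
plate ((528.8308715820312, -45.36384963989258), (97.93505096435547, 76.99504852294922), 85.12751770019531) [[486.29998779296875, -90.9000015258789], [563.0, -97.4000015258789], [571.2999877929688, 0.20000000298023224], [494.6000061035156, 6.699999809265137]]
bed ((670.0787353515625, -41.80841064453125), (140.83090209960938, 221.45494079589844), 0.3497218191623688) [[599.0, 68.5], [600.2999877929688, -153.0], [741.2000122070312, -152.10000610351562], [739.7999877929688, 69.30000305175781]]
adapter ((592.5345458984375, 139.08758544921875), (93.18057250976562, 48.26118087768555), 81.92078399658203) [[562.0999755859375, 96.4000015258789], [609.9000244140625, 89.5999984741211], [623.0, 181.8000030517578], [575.2000122070312, 188.60000610351562]]
jar [ 0.61436559 -0.21088584  0.06      ] block [0.68146815 0.1304712  0.022     ]
```

View pics/crop0.png

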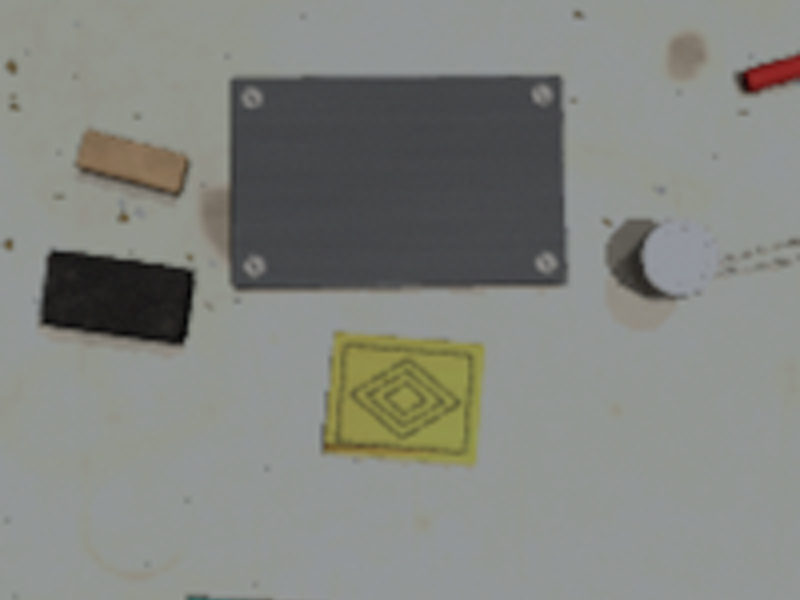

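Crop: the brass plate is engraved face up at crop (405,398), about 5° off parallel to the bed. Sizes match what was given (98x77 and 141x221 mm measured). Next I turn the tool so its jaws lie along y.

Emit:
drive_tool(
  steps=[0,0,0,0,0,-7.1,0,0,0,0,0,0,-7.1,0,0,0,0,0,0,-7.1,0,0,0,0,0,0,-7.1,0,0,0,0,0,0,-7.1,0,0,0,0,0,0,-7.1,0,0,0,0,0,0,-7.1,0,0,0,0,0,0,-7.1,0],
)

```text
clock: 0.77
eef_pos: [0.1871, -0.4634, 0.3034]
tool_rot: [0.996, -0.095, -0.0, -0.001]
ft_force: [0.1, 0.2, 0.4]
grip_width: 0.0425
```

Emit:
drive_tool(
  steps=[0,0,0,0,0,-7.1,0,0,0,0,0,0,-7.1,0,0,0,0,0,0,-7.1,0,0,0,0,0,0,-7.1,0,0,0,0,0,0,-7.1,0,0,0,0,0,0,-7.1,0,0,0,0,0,0,-7.1,0,0,0,0,0,0,-7.1,0],
)

```text
clock: 1.43
eef_pos: [0.1871, -0.4634, 0.3034]
tool_rot: [0.921, 0.39, 0.0, -0.001]
ft_force: [-0.5, 0.1, -1.3]
grip_width: 0.0425
```

Emit:
drive_tool(
  steps=[0,0,0,0,0,-7.1,0,0,0,0,0,0,-7.1,0,0,0,0,0,0,-7.1,0,0,0,0,0,0,-7.1,0,0,0,0,0,0,-7.1,0,0,0,0,0,0,-7.1,0,0,0,0,0,0,-2,0],
)

```text
clock: 2.02
eef_pos: [0.1871, -0.4634, 0.3033]
tool_rot: [0.704, 0.71, 0.0, -0.001]
ft_force: [0.2, 0.5, 0.5]
grip_width: 0.0423
```

Emit:
drive_tool(
  steps=[0.0262,0.016,0.008,0,0,0,0,0.0262,0.016,0.008,0,0,0,0,0.0262,0.016,0.008,0,0,0,0,0.0262,0.016,0.008,0,0,0,0,0.0262,0.016,0.008,0,0,0,0,0.0262,0.016,0.008,0,0,0,0,0.0262,0.016,0.008,0,0,0,0,0.0262,0.016,0.008,0,0,0,0],
)

```text
clock: 2.68
eef_pos: [0.3148, -0.2521, 0.2393]
tool_rot: [0.706, 0.708, -0.0, -0.0]
ft_force: [0.4, -1.0, 0.9]
grip_width: 0.0428
```

Emit:
drive_tool(
  steps=[0.0262,0.016,0.014,0,0,0,0,0.0262,0.016,0.014,0,0,0,0,0.0262,0.016,0.014,0,0,0,0,0.0262,0.016,0.014,0,0,0,0,0.0262,0.016,0.014,0,0,0,0,0.0262,0.016,0.014,0,0,0,0,0.0262,0.016,0.014,0,0,0,0,0.0262,0.016,0.014,0,0,0,0],
)

```text
clock: 3.35
eef_pos: [0.4421, -0.0421, 0.127]
tool_rot: [0.706, 0.708, -0.0, -0.0]
ft_force: [0.1, -0.0, 0.6]
grip_width: 0.0425
```

Emit:
drive_tool(
  steps=[0,0,0.0,-5,0,0,0,0,0,0.015,0,0,0,0,0,0,0.015,0,0,0,0,0,0,0.008,0,0,0,0,0,0,0.004,0,0,0,0,0,0,0,0,0,0,0],
)

```text
clock: 3.85
eef_pos: [0.4449, -0.0436, 0.0853]
tool_rot: [0.705, 0.708, 0.03, 0.03]
ft_force: [-0.6, -0.4, 0.0]
grip_width: 0.0428
```

```bash
python3 - <<'E'
from h import *
im,d=shot('side','side1.png'); K=np.round(proj('side',[.46,-.045,0])).astype(int); print(K)
cv2.imwrite('pics/side1c.png',cv2.resize(im[100:280,180:400,::-1],None,fx=3.3,fy=3.3,interpolation=cv2.INTER_CUBIC))
im,d=shot('wrist','w1.png')
o=bot.get_obs();print(o['eef_pos'],o['joint_pos'],o['ft_force'],bot.tip_reach)
E
```

```text
[290 199]
[ 0.44580427 -0.04378942  0.08641461] [-0.10265098  0.32393663 -0.53415702  0.62551068  0.00919463 -0.10512843] [ 1.75273009  0.68233211 -0.09130513] 0.0726
```

View pics/side1c.png

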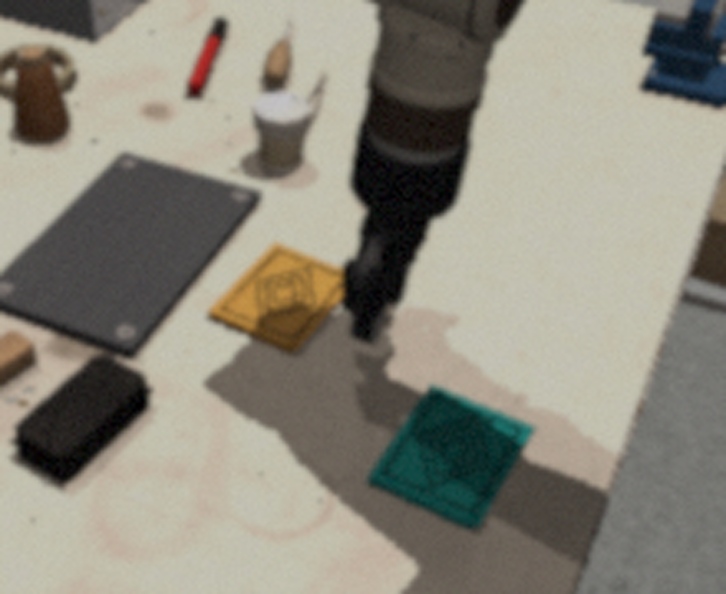

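View pics/w1.png

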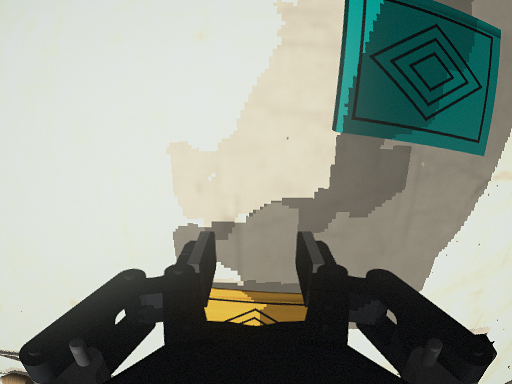

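Side crop: the fingers are just short of the plate and still above the bench. Now I lower them to find the bench by touch.

Emit:
drive_tool(
  steps=[0,0,0.005,0,0,0,0,0,0,0.003,0,0,0,0,0,0,0.002,0,0,0,0,0,0,0,0,0,0,0],
)

```text
clock: 4.28
eef_pos: [0.4462, -0.0436, 0.0759]
tool_rot: [0.705, 0.708, 0.031, 0.031]
ft_force: [0.8, 0.1, -0.5]
grip_width: 0.0425
```

Emit:
drive_tool(
  steps=[0,0,0.002,0,0,0,0,0,0,0,0,0,0,0],
)

```text
clock: 4.45
eef_pos: [0.4465, -0.0436, 0.0739]
tool_rot: [0.705, 0.708, 0.031, 0.031]
ft_force: [-0.3, -0.0, 0.9]
grip_width: 0.0427
```

Emit:
drive_tool(
  steps=[0,0,0.002,0,0,0,0,0,0,0,0,0,0,0],
)

```text
clock: 4.62
eef_pos: [0.4466, -0.0435, 0.0719]
tool_rot: [0.705, 0.708, 0.031, 0.031]
ft_force: [0.2, -0.5, -0.2]
grip_width: 0.0428
```

Emit:
drive_tool(
  steps=[0,0,0.002,0,0,0,0,0,0,0,0,0,0,0],
)

```text
clock: 4.78
eef_pos: [0.447, -0.0436, 0.0709]
tool_rot: [0.705, 0.708, 0.031, 0.031]
ft_force: [-3.8, 0.1, 9.2]
grip_width: 0.043
```

Emit:
drive_tool(
  steps=[0,0,0.001,0,0,0,0,0,0,0,0,0,0,0],
)

```text
clock: 4.95
eef_pos: [0.447, -0.0436, 0.0708]
tool_rot: [0.705, 0.708, 0.031, 0.031]
ft_force: [-7.1, 0.2, 18.7]
grip_width: 0.0431
```

Emit:
drive_tool(
  steps=[0,0,0.001,0,0,0,0,0,0,0,0,0,0,0],
)

```text
clock: 5.12
eef_pos: [0.447, -0.0436, 0.0707]
tool_rot: [0.705, 0.708, 0.031, 0.031]
ft_force: [-9.3, -0.2, 29.0]
grip_width: 0.0426
```

The bench shows up at TCP z = 0.071, with a stiffness of about 10 N/mm. I lift 1 mm clear and push.

Emit:
drive_tool(
  steps=[0,0,-0.0037,0,0,0,0,0,0.008,0.0007,0,0,0,0,0,0.008,0.0007,0,0,0,0,0,0.004,0.0003,0,0,0,0,0,0.003,0.0003,0,0,0,0,0,0.003,0.0003,0,0,0,0,0,0.003,0.0003,0,0,0,0,0,0,0,0,0,0,0],
)

```text
clock: 5.78
eef_pos: [0.4742, -0.0435, 0.071]
tool_rot: [0.705, 0.708, 0.029, 0.029]
ft_force: [-4.0, -0.8, 4.7]
grip_width: 0.0431
```

Emit:
drive_tool(
  steps=[0,0.003,0.0002,0,0,0,0,0,0.003,0.0003,0,0,0,0,0,0.003,0.0002,0,0,0,0,0,0,0,0,0,0,0],
)

```text
clock: 6.12
eef_pos: [0.4847, -0.0434, 0.0713]
tool_rot: [0.705, 0.708, 0.031, 0.03]
ft_force: [-0.3, -0.8, -0.4]
grip_width: 0.0427
```

```bash
cat > look.py <<'E'
import sys
from h import *
t=sys.argv[1]
im,d=shot('top','t%s.png'%t); a=im[100:260,170:350]
im2,d=shot('side','s%s.png'%t); b=im2[110:270,180:360]
cv2.imwrite('pics/c%s.png'%t,cv2.resize(np.hstack([a,b])[:,:,::-1],None,fx=2.2,fy=2.2,interpolation=cv2.INTER_CUBIC))
o=bot.get_obs();print(o['clock'],o['eef_pos'],o['ft_force'])
E
python3 look.py 2
```

```text
6.2167 [ 0.48483924 -0.04338811  0.07138844] [-1.0787476   1.24203777 -0.24160413]
```

View pics/c2.png

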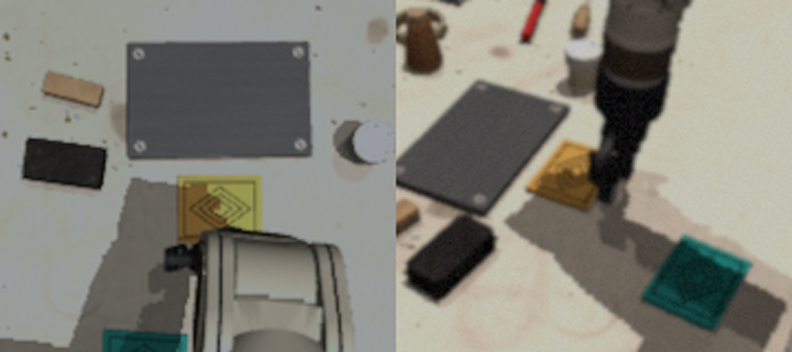

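The plate has squared up against the fingers, and its far edge at crop row 177 is about 20 mm short of the bed edge at row 157. I push on.

Emit:
drive_tool(
  steps=[0,0.003,0.0003,0,0,0,0,0,0.003,0.0003,0,0,0,0,0,0.003,0.0003,0,0,0,0,0,0.003,0.0003,0,0,0,0,0,0.002,0.0002,0,0,0,0,0,0,0,0,0,0,0],
)

```text
clock: 6.72
eef_pos: [0.4999, -0.0434, 0.0718]
tool_rot: [0.705, 0.708, 0.031, 0.031]
ft_force: [-0.3, -0.9, -0.4]
grip_width: 0.0426
```

Emit:
drive_tool(
  steps=[0,0.001,0.0001,0,0,0,0,0,0.001,0.0001,0,0,0,0,0,0,0,0,0,0,0],
)

```text
clock: 6.97
eef_pos: [0.5008, -0.0434, 0.0717]
tool_rot: [0.705, 0.708, 0.031, 0.031]
ft_force: [-2.4, -0.4, 1.8]
grip_width: 0.043
```

Emit:
drive_tool(
  steps=[0,0.001,0.0001,0,0,0,0,0,0.001,0.0001,0,0,0,0,0,0,0,0,0,0,0],
)

```text
clock: 7.22
eef_pos: [0.5032, -0.0434, 0.0717]
tool_rot: [0.705, 0.708, 0.031, 0.031]
ft_force: [-1.0, 0.3, -0.9]
grip_width: 0.0428
```

Emit:
drive_tool(
  steps=[0,0.001,0.0001,0,0,0,0,0,0.001,0.0001,0,0,0,0,0,0,0,0,0,0,0],
)

```text
clock: 7.47
eef_pos: [0.5053, -0.0434, 0.0716]
tool_rot: [0.705, 0.708, 0.031, 0.031]
ft_force: [-0.6, 0.8, 0.9]
grip_width: 0.0429
```

Emit:
drive_tool(
  steps=[0,0.001,0.0001,0,0,0,0,0,0.001,0.0001,0,0,0,0,0,0,0,0,0,0,0],
)

```text
clock: 7.72
eef_pos: [0.5057, -0.0434, 0.0712]
tool_rot: [0.705, 0.708, 0.03, 0.03]
ft_force: [-5.6, -0.8, 2.8]
grip_width: 0.0429
```

```bash
python3 look.py 3
```

```text
7.8167 [ 0.50571694 -0.04337288  0.07122801] [-5.37397148 -0.33694523  2.77997741]
```

View pics/c3.png

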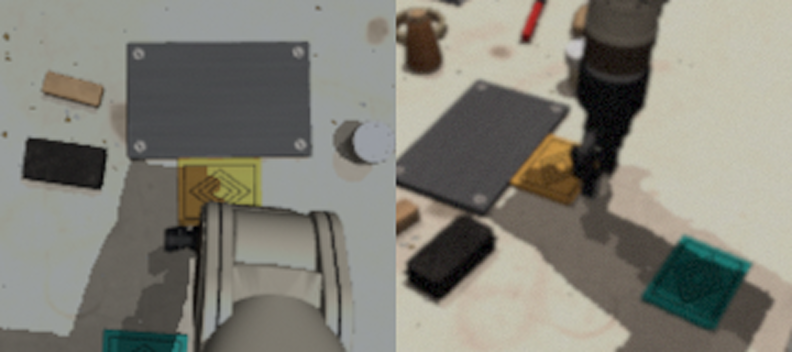

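The plate is flush with the bed (crop row 158) and force is building, at −5.6 N. I press a little harder, then start to swing it up.

Emit:
drive_tool(
  steps=[0,0.001,0.0001,0,0,0,0,0,0.0005,-0.002,0,0,0,0,0,0.0005,-0.002,0,0,0,0,0,0.0005,-0.002,0,0,0,0,0,0,0,0,0,0,0],
)

```text
clock: 8.23
eef_pos: [0.5064, -0.0436, 0.0766]
tool_rot: [0.705, 0.708, 0.028, 0.029]
ft_force: [-5.8, -0.7, -0.9]
grip_width: 0.0425
```

```bash
python3 look.py 4
```

```text
8.3333 [ 0.50635694 -0.04363283  0.07637052] [-5.66765046 -1.76810216 -0.60579552]
```

View pics/c4.png

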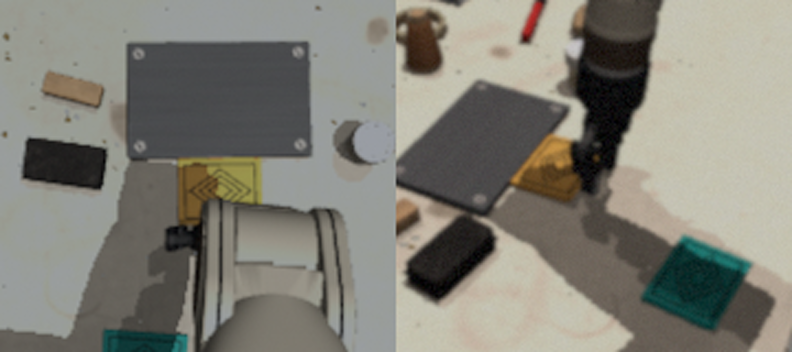

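Emit:
drive_tool(
  steps=[0,0.0005,-0.0025,0,0,0,0,0,0.0005,-0.0025,0,0,0,0,0,0.0005,-0.0025,0,0,0,0,0,0,0,0,0,0,0],
)

```text
clock: 8.67
eef_pos: [0.5072, -0.0436, 0.0843]
tool_rot: [0.705, 0.708, 0.028, 0.029]
ft_force: [-6.7, -0.8, 0.2]
grip_width: 0.0427
```

```bash
cat > ht.py <<'E'
import sys
from h import *
t=sys.argv[1]
for n in ('top','side'):
    im,d=vision.camera(n); 
    cv2.imwrite('pics/%s%s.png'%(n[0],t),im[:,:,::-1])
    K,R,tv=cam(n); v,u=np.mgrid[0:384,0:512]
    P=(np.stack([(u-K[0,2])/K[0,0]*d,(v-K[1,2])/K[1,1]*d,d],-1)-tv)@R
    hsv=cv2.cvtColor(im,cv2.COLOR_RGB2HSV); m=cv2.inRange(hsv,(10,90,60),(36,255,255))>0
    m&=(P[...,0]>.48)&(P[...,0]<.8)&(abs(P[...,1]+.045)<.07)&(P[...,2]<.12)&(d>0)
    q=P[m]
    if len(q)<10: print(n,len(q)); continue
    A=np.c_[q[:,0],np.ones(len(q))]; s=np.linalg.lstsq(A,q[:,2],rcond=None)[0]
    print(n,len(q),'xyz min',np.round(np.percentile(q,2,axis=0),4),'max',np.round(np.percentile(q,98,axis=0),4),'slope deg',np.degrees(np.arctan(s[0])))
a=cv2.imread('pics/t%s.png'%t)[100:260,170:350]; b=cv2.imread('pics/s%s.png'%t)[110:270,180:360]
cv2.imwrite('pics/c%s.png'%t,cv2.resize(np.hstack([a,b]),None,fx=2.2,fy=2.2,interpolation=cv2.INTER_CUBIC))
o=bot.get_obs();print(o['clock'],o['eef_pos'],o['ft_force'])
E
python3 ht.py 5
```

```text
top 834 xyz min [ 0.5258 -0.0903  0.0064] max [0.6002 0.0058 0.0199] slope deg -9.00839575217104
side 605 xyz min [ 0.5236 -0.0878  0.001 ] max [0.6014 0.0066 0.0203] slope deg -13.287271031408666
8.7667 [ 0.50719225 -0.04363231  0.0840255 ] [-6.2939084  -1.06629712 -1.23158024]
```

View pics/c5.png

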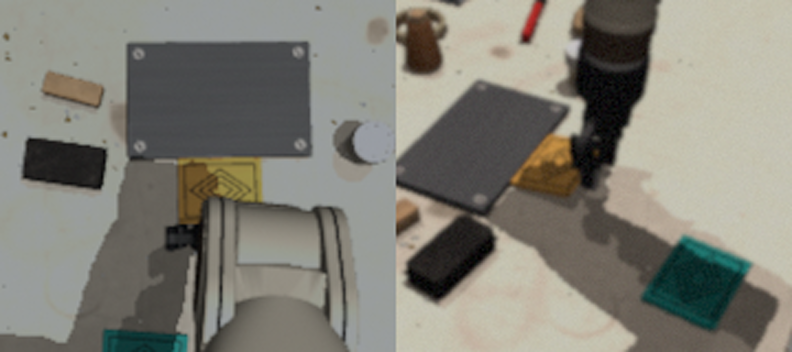

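The plate follows: slope is about 9°, which is what a 13 mm finger rise should give. I keep going along the arc.

Emit:
drive_tool(
  steps=[0,0.001,-0.0027,0,0,0,0,0,0.001,-0.0027,0,0,0,0,0,0.001,-0.0027,0,0,0,0,0,0.001,-0.0027,0,0,0,0,0,0.001,-0.0027,0,0,0,0,0,0,0,0,0,0,0],
)

```text
clock: 9.27
eef_pos: [0.5108, -0.0436, 0.0982]
tool_rot: [0.705, 0.708, 0.028, 0.029]
ft_force: [-7.1, -2.0, 1.1]
grip_width: 0.0426
```

Emit:
drive_tool(
  steps=[0,0.0017,-0.0029,0,0,0,0,0,0.0017,-0.0029,0,0,0,0,0,0.0017,-0.0029,0,0,0,0,0,0.0017,-0.0029,0,0,0,0,0,0,0,0,0,0,0],
)

```text
clock: 9.68
eef_pos: [0.5168, -0.0434, 0.1108]
tool_rot: [0.705, 0.708, 0.029, 0.029]
ft_force: [-9.2, -0.9, 3.7]
grip_width: 0.0429
```

```bash
python3 ht.py 6
```

```text
top 583 xyz min [ 0.535  -0.0899  0.0056] max [0.6018 0.0061 0.0451] slope deg -30.623141468444352
side 416 xyz min [ 0.5323 -0.0894  0.0028] max [0.6017 0.0068 0.0453] slope deg -31.028457563296893
9.7833 [ 0.51658962 -0.04341395  0.11040035] [-8.74810362 -1.14511831  3.24273049]
```

View pics/c6.png

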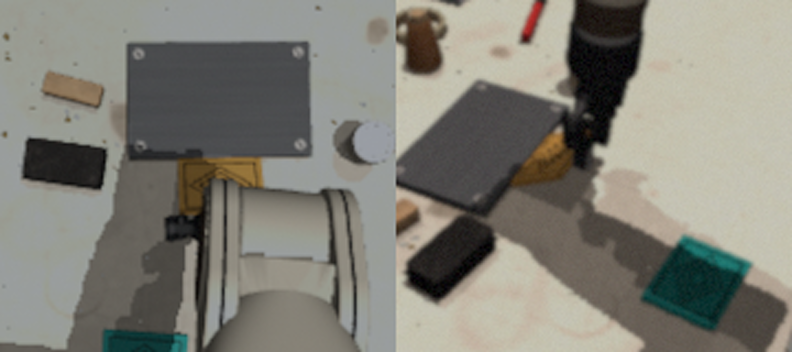

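Emit:
drive_tool(
  steps=[0,0.0021,-0.0026,0,0,0,0,0,0.0021,-0.0026,0,0,0,0,0,0.0021,-0.0026,0,0,0,0,0,0.0021,-0.0026,0,0,0,0,0,0,0,0,0,0,0],
)

```text
clock: 10.2
eef_pos: [0.5256, -0.0432, 0.1226]
tool_rot: [0.705, 0.708, 0.03, 0.03]
ft_force: [-6.6, -0.1, 4.1]
grip_width: 0.0429
```

Emit:
drive_tool(
  steps=[0,0.0026,-0.0021,0,0,0,0,0,0.0026,-0.0021,0,0,0,0,0,0.0026,-0.0021,0,0,0,0,0,0.0026,-0.0021,0,0,0,0,0,0,0,0,0,0,0],
)

```text
clock: 10.62
eef_pos: [0.5371, -0.0432, 0.1326]
tool_rot: [0.705, 0.708, 0.031, 0.031]
ft_force: [-4.7, -0.1, 6.1]
grip_width: 0.0431
```

```bash
python3 ht.py 7
```

```text
top 139 xyz min [ 0.5536 -0.0201  0.0082] max [0.5972 0.0066 0.0673] slope deg -54.33801198292357
side 130 xyz min [ 5.514e-01 -8.630e-02 -1.000e-04] max [0.6019 0.0071 0.0679] slope deg -52.018512712814086
10.7167 [ 0.53657486 -0.04314122  0.13223435] [-4.4204857   0.60840323  4.55024445]
```

View pics/c7.png

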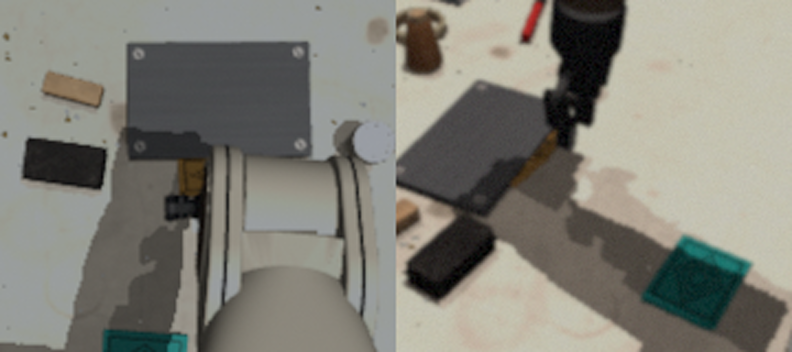

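It stands at about 53° now, still following. I shift to a mostly forward push.

Emit:
drive_tool(
  steps=[0,0.003,-0.0012,0,0,0,0,0,0.003,-0.0012,0,0,0,0,0,0.003,-0.0008,0,0,0,0,0,0.003,-0.0005,0,0,0,0,0,0,0,0,0,0,0],
)

```text
clock: 11.13
eef_pos: [0.5496, -0.0432, 0.1371]
tool_rot: [0.705, 0.708, 0.032, 0.032]
ft_force: [-2.2, 0.1, 3.4]
grip_width: 0.0428
```

Emit:
drive_tool(
  steps=[0,0.003,0.0003,0,0,0,0,0,0.003,0.0003,0,0,0,0,0,0.003,0.0003,0,0,0,0,0,0,0,0,0,0,0],
)

```text
clock: 11.47
eef_pos: [0.5589, -0.0431, 0.138]
tool_rot: [0.705, 0.708, 0.032, 0.032]
ft_force: [-3.0, 0.9, 9.1]
grip_width: 0.0428
```

```bash
python3 ht.py 8
```

```text
top 21 xyz min [ 0.5772 -0.0124  0.0177] max [0.5961 0.0072 0.08  ] slope deg -74.07630308012375
side 110 xyz min [ 0.5742 -0.0587  0.0025] max [0.6036 0.0074 0.0784] slope deg -71.91249129845828
11.5667 [ 0.55857379 -0.04314232  0.13767176] [-0.72042675  0.43932368  1.61974532]
```

View pics/c8.png

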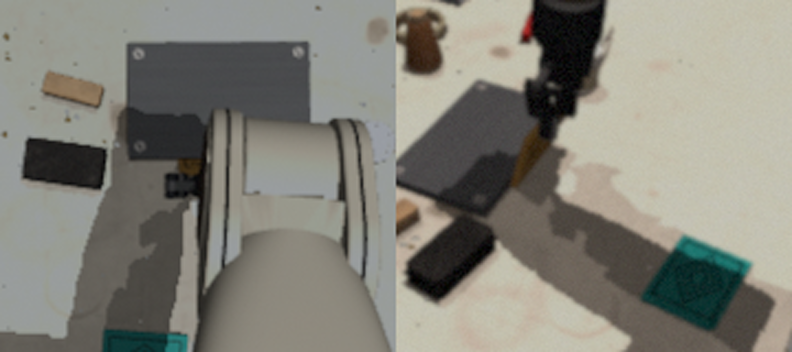

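Emit:
drive_tool(
  steps=[0,0.0029,0.0016,0,0,0,0,0,0.0029,0.0016,0,0,0,0,0,0.0029,0.0016,0,0,0,0,0,0,0,0,0,0,0],
)

```text
clock: 11.9
eef_pos: [0.5668, -0.0432, 0.1314]
tool_rot: [0.705, 0.708, 0.031, 0.031]
ft_force: [0.3, -0.2, 0.4]
grip_width: 0.0427
```

Emit:
drive_tool(
  steps=[0,0.003,0.0006,0,0,0,0,0,0.003,0.0006,0,0,0,0,0,0.003,0.0006,0,0,0,0,0,0,0,0,0,0,0],
)

```text
clock: 12.23
eef_pos: [0.5762, -0.0432, 0.1312]
tool_rot: [0.705, 0.708, 0.031, 0.031]
ft_force: [0.8, -0.0, -1.0]
grip_width: 0.0429
```

```bash
python3 ht.py 9
```

```text
top 17 xyz min [ 0.5964 -0.0113  0.0764] max [0.5992 0.0074 0.0823] slope deg 34.3678493001533
side 247 xyz min [ 0.5915 -0.0874  0.0011] max [0.6009 0.0068 0.0786] slope deg 2.1469721065736165
12.3333 [ 0.57550538 -0.04312528  0.13120009] [ 0.99387626 -0.21613603  0.25214394]
```

View pics/c9.png

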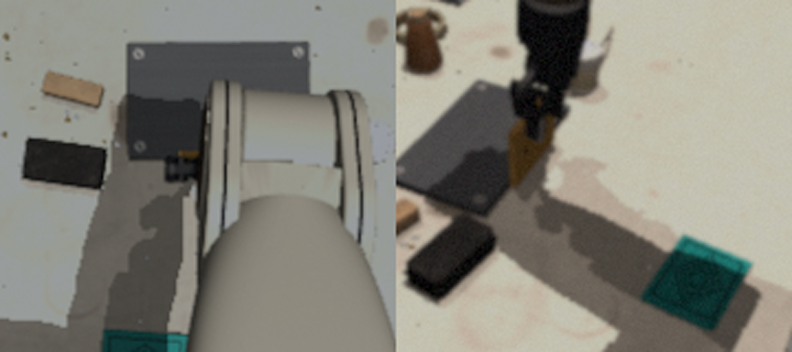

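The plate stands upright against the bed, with x from 0.592 to 0.601. Now I push its top over.

Emit:
drive_tool(
  steps=[0,0.003,0.0003,0,0,0,0,0,0.003,0.0003,0,0,0,0,0,0.003,0.0003,0,0,0,0,0,0,0,0,0,0,0],
)

```text
clock: 12.67
eef_pos: [0.5852, -0.0431, 0.1313]
tool_rot: [0.705, 0.708, 0.031, 0.031]
ft_force: [0.6, 1.1, 0.7]
grip_width: 0.0426
```

Emit:
drive_tool(
  steps=[0,0.002,0.0002,0,0,0,0,0,0.002,0.0002,0,0,0,0,0,0.002,0.0002,0,0,0,0,0,0,0,0,0,0,0],
)

```text
clock: 13.0
eef_pos: [0.5909, -0.0431, 0.1311]
tool_rot: [0.705, 0.708, 0.031, 0.031]
ft_force: [-0.2, 0.2, -0.1]
grip_width: 0.0427
```

```bash
python3 ht.py 10
```

```text
top 25 xyz min [ 0.6181 -0.0126  0.01  ] max [0.634  0.0072 0.0775] slope deg -77.44366260691746
side 588 xyz min [ 0.5885 -0.0892  0.004 ] max [0.6298 0.0066 0.0707] slope deg 50.597380750182005
13.1 [ 0.59047638 -0.04308487  0.13102275] [-0.03143845  0.351268   -0.43738981]
```

View pics/c10.png

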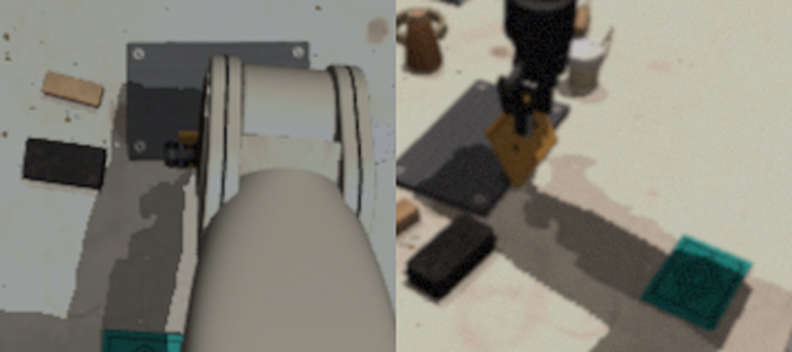

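It is past the balance point and leaning over the bed. I let it fall.

Emit:
drive_tool(
  steps=[0,0,0,0,0,0,0,0,0,0,0,0,0,0,0,0,0,0,0,0,0],
)

```text
clock: 13.35
eef_pos: [0.5903, -0.0431, 0.1311]
tool_rot: [0.705, 0.708, 0.031, 0.031]
ft_force: [1.2, -0.0, -0.3]
grip_width: 0.0428
```

```bash
python3 ht.py 11
```

```text
top 185 xyz min [ 0.5802 -0.0151  0.0154] max [0.6569 0.0085 0.0231] slope deg -3.9529360048820306
side 728 xyz min [ 0.5793 -0.0912  0.0113] max [0.6578 0.0063 0.0638] slope deg -3.5359271809863277
13.45 [ 0.59036348 -0.04307481  0.13108746] [-0.77612356  0.15845702 -0.32471227]
```

View pics/c11.png

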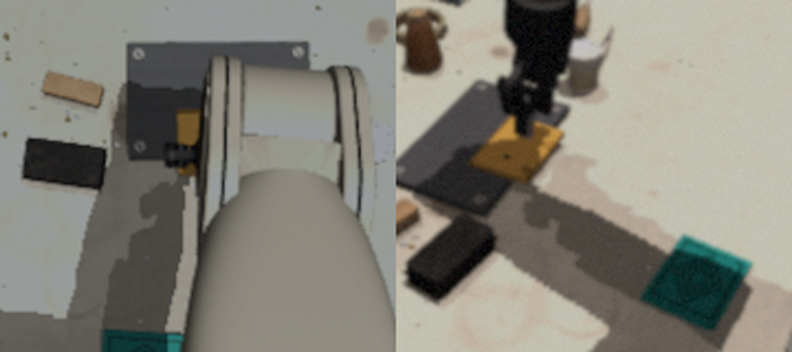

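The plate has flipped. Plain back up with its dots visible, it lies flat at x 0.580–0.660, so it overhangs the near edge by about 20 mm. I withdraw, lower to just above bed height, and push.

Emit:
drive_tool(
  steps=[0,-0.015,-0.0013,0,0,0,0,0,-0.015,-0.0013,0,0,0,0,0,-0.015,-0.0013,0,0,0,0,0,0,0,0,0,0,0,0,-0.001,0.0115,0,0,0,0,0,-0.001,0.0115,0,0,0,0,0,-0.001,0.0115,0,0,0,0,0,0,0,0,0,0,0],
)

```text
clock: 14.12
eef_pos: [0.5444, -0.0432, 0.0945]
tool_rot: [0.705, 0.708, 0.03, 0.03]
ft_force: [-0.7, 0.1, -0.7]
grip_width: 0.0423
```

Emit:
drive_tool(
  steps=[0,-0.001,0.01,0,0,0,0,0,0,0,0,0,0,0],
)

```text
clock: 14.28
eef_pos: [0.5449, -0.0432, 0.0852]
tool_rot: [0.705, 0.708, 0.03, 0.03]
ft_force: [-1.1, 0.1, 0.4]
grip_width: 0.0429
```

```bash
python3 ht.py 12
```

```text
top 793 xyz min [ 0.583  -0.0905  0.013 ] max [0.6575 0.006  0.023 ] slope deg -1.2634537201862257
side 682 xyz min [ 0.5785 -0.0909  0.0109] max [0.6605 0.0075 0.022 ] slope deg -8.129806122881714
14.3833 [ 0.5452702  -0.04324915  0.08626369] [0.01472729 0.72349973 0.13656915]
```

View pics/c12.png

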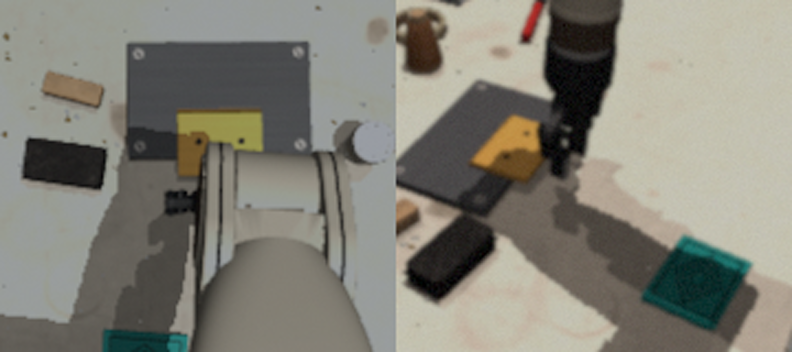

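Emit:
drive_tool(
  steps=[0,0.006,0.0005,0,0,0,0,0,0.005,0.0004,0,0,0,0,0,0.004,0.0003,0,0,0,0,0,0.004,0.0003,0,0,0,0,0,0.004,0.0004,0,0,0,0,0,0.004,0.0003,0,0,0,0,0,0.004,0.0004,0,0,0,0,0,0.004,0.0003,0,0,0,0],
)

```text
clock: 15.05
eef_pos: [0.5799, -0.0431, 0.0868]
tool_rot: [0.705, 0.708, 0.03, 0.03]
ft_force: [-4.6, -0.2, 5.0]
grip_width: 0.0427
```

```bash
python3 ht.py 13
```

```text
top 271 xyz min [ 0.6009 -0.0179  0.0119] max [0.6729 0.0083 0.0225] slope deg -1.6416998354295995
side 536 xyz min [ 0.5896 -0.0876  0.0108] max [0.6782 0.008  0.0856] slope deg -12.424025006413247
15.15 [ 0.58096291 -0.04313133  0.08686269] [-1.95542968 -0.11147399  2.46332295]
```

View pics/c13.png

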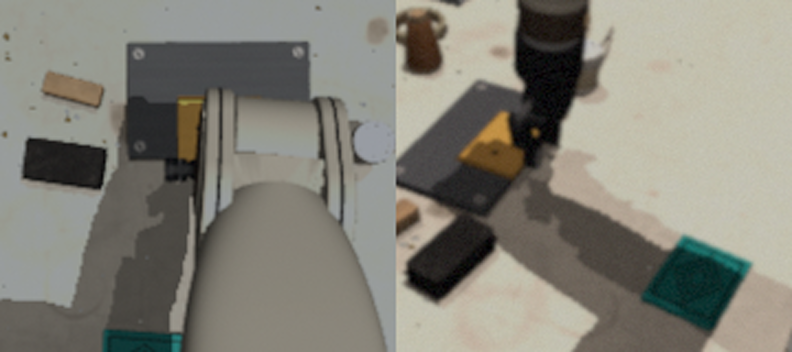

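The plate moves straight, with its near edge at about x = 0.595. I push on another 30 mm.

Emit:
drive_tool(
  steps=[0,0.003,0.0003,0,0,0,0,0,0.004,0.0004,0,0,0,0,0,0.004,0.0004,0,0,0,0,0,0.004,0.0004,0,0,0,0,0,0.004,0.0004,0,0,0,0,0,0.004,0.0004,0,0,0,0,0,0.004,0.0004,0,0,0,0,0,0.003,0.0003,0,0,0,0],
)

```text
clock: 15.82
eef_pos: [0.61, -0.043, 0.0867]
tool_rot: [0.705, 0.708, 0.03, 0.03]
ft_force: [-6.2, 0.2, 8.1]
grip_width: 0.0424
```

```bash
python3 ht.py 14
```

```text
top 242 xyz min [ 0.6324 -0.0151  0.0122] max [0.7052 0.0084 0.0227] slope deg -1.1955803669463008
side 499 xyz min [ 0.6056 -0.0838  0.0115] max [0.7081 0.0094 0.0896] slope deg -16.54559510295343
15.9167 [ 0.61059087 -0.04305538  0.08673186] [-3.31743175 -0.89306725  6.32500818]
```

View pics/c14.png

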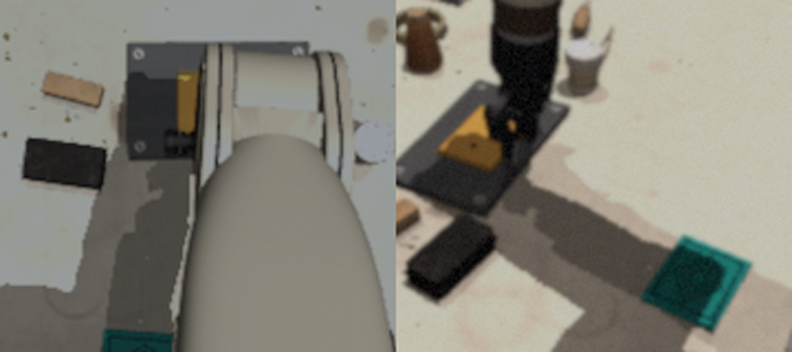

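The plate is on the bed at about x 0.627–0.707. Now I withdraw, lift clear, and check.

Emit:
drive_tool(
  steps=[0,-0.005,-0.0004,0,0,0,0,0,-0.015,-0.0013,0,0,0,0,0,-0.02,-0.0017,0,0,0,0,0,-0.02,-0.02,0,0,0,0,0,-0.03,-0.025,0,0,0,0,0,-0.035,-0.02,0,0,0,0,0,-0.035,-0.02,0,0,0,0,0,-0.03,-0.01,0,0,0,0],
)

```text
clock: 16.58
eef_pos: [0.4112, -0.0437, 0.1689]
tool_rot: [0.705, 0.708, 0.032, 0.032]
ft_force: [0.2, 0.2, -0.5]
grip_width: 0.0426
```

Emit:
drive_tool(
  steps=[0,-0.02,-0.01,0,0,0,0,0,0,0,0,0,0,0],
)

```text
clock: 16.75
eef_pos: [0.3878, -0.0436, 0.1764]
tool_rot: [0.705, 0.707, 0.03, 0.03]
ft_force: [-0.3, -0.3, 0.4]
grip_width: 0.0431
```

```bash
python3 ht.py 15; python3 - <<'E'
from h import *
im=cv2.imread('pics/t15.png')[:,:,::-1].copy()
hsv=cv2.cvtColor(im,cv2.COLOR_RGB2HSV)
m=cv2.inRange(hsv,(10,90,60),(36,255,255)); m[:110]=0;m[200:]=0;m[:,:225]=0;m[:,315:]=0
m=cv2.morphologyEx(m,cv2.MORPH_CLOSE,np.ones((5,5)))
P=np.array([onplane('top',*p[0],.02)[:2] for p in biggest(m)]).astype(np.float32)
r=cv2.minAreaRect(P*1000);print(r,np.round(cv2.boxPoints(r)))
a=cv2.inRange(hsv,(0,0,0),(180,255,60)); a[:155]=0;a[190:]=0;a[:,:175]=0;a[:,222:]=0
P=np.array([onplane('top',*p[0],.03)[:2] for p in biggest(a)]).astype(np.float32);print('adapter',cv2.minAreaRect(P*1000))
t0=cv2.imread('pics/top0.png').astype(int);t1=cv2.imread('pics/t15.png').astype(int)
for n,s in (('block',np.s_[130:152,185:220]),('jar',np.s_[150:178,326:352])): print(n,abs(t0-t1)[s].mean())
E
```

```text
top 1132 xyz min [ 0.6275 -0.0907  0.014 ] max [0.7052 0.0058 0.0231] slope deg -1.2582153024719092
side 773 xyz min [ 0.6255 -0.0926  0.011 ] max [0.7068 0.0063 0.0212] slope deg -0.5476742162898403
16.85 [ 0.39201567 -0.04383675  0.17641778] [ 0.45037282 -0.45104504 -0.49228271]
((665.62109375, -42.6650505065918), (76.59536743164062, 97.34931182861328), 0.14479395747184753) [[627.   6.]
 [627. -91.]
 [704. -91.]
 [704.   6.]]
adapter ((592.7286987304688, 139.0691375732422), (93.20266723632812, 47.8917350769043), 81.8584976196289)
block 3.6155844155844155
jar 3.7266483516483517
```

View pics/c15.png

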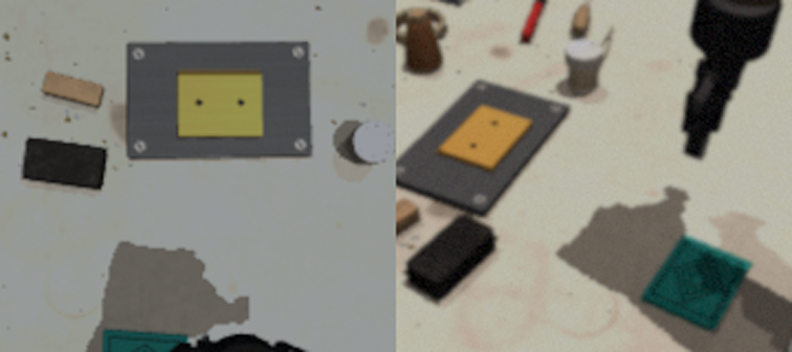

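The plate lies plain back up (two dots at crop (199,102) and (241,102)), fully inside the bed outline with about 25 mm or more to every edge. The adapter, block and jar are where they were.

```bash
python3 -c "
from h import *
print(job_done())"
```

```text
the job is handed in; nothing more can be done
None
```

The job is done and handed in at about 17 s of the 58 s allowed. Using only the fingertips, I squared the brass plate up against the bed. I then swung it up about its foot edge until it toppled engraved face down onto the bed, and pushed it fully on.

**Plate:** the last camera check shows it flat with the plain back up and both dots visible. It lies at about x 0.626–0.706, y −0.091 to 0.006. The bed covers x 0.600–0.740, y −0.153 to 0.069, so nothing overhangs and the smallest margin is about 25 mm.

**Bystanders:** the adapter, jar and block are unmoved in the images. The adapter's measured position shifted by less than 0.3 mm.

**Forces:** the largest force reading was about 30 N, during the deliberate touch on the bench to find its height. While pushing and tipping the plate the readings stayed around 10 N or less.

No check failed. The colour outline measured the plate about 3 mm small in each direction (77 x 97 mm against 80 x 100), which is far less than the margin.

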